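Gauge the pinion runway and set its gate

TASK

Take the sprung depth gauge from its stand, put its probe into the open stretch of the runway groove near the brass cross marks, and press it down firmly but gently until its foot sits flat on both rims; leave it standing there with its reading. If the groove proves to be 14 mm deep or more, swing the brass gate fully open, otherwise swing it fully shut across the groove. Do not disturb the other things on the bench.

Things in the scene. Friction and masses are not known exactly. Their poses are not given: they have to be found in the camera images.
- gauge: Depth gauge, 0.2 to 0.3 kg, loose, standing on its stand, probe hanging in the hole. Origin: centre of the foot's underside, z up. Steel foot 56 (x) x 32 (y) x 8 mm high; on it a brass column 24 x 24 mm, the grip, sides along x and y, top 52 mm above the origin. A 6 mm probe comes out of the foot's middle, its tail out of the column's top. The foot's x belongs across the groove.
- probe (a joint): How far the probe is pushed into the gauge, m. 0 (start): tip 24 mm below the foot's underside; stop at 22 mm. Weak spring and friction collar: it takes 5 to 7 N all the way, more than the gauge weighs, and stays where pushed, so the reading is kept. With the foot flat on the rims, groove depth = 24 mm minus this value (10 mm means 14 mm deep).
- probe_tip (a point): The end of the probe. To read by eye: the probe's tail, 8 mm thick, red with a white cap, stands 3.5 mm plus the joint value above the column's top; the upper 10 mm are white. At a depth of 14 mm or more up to about 3.5 mm of red shows below the white, in a shallower groove more.
- stand: Fixed dark wooden block 64 x 70 x 35 mm high with a 20 mm square hole; the gauge stands on it over the hole. Origin: centre of the underside.
- runway: Fixed wooden runway 74 (x) x 330 (y) mm, origin at the centre of its underside. Two cheeks with flat tops (the rims), 29 mm wide each, leave a groove 12 mm wide along y in the middle. The cheeks are shimmed: the rims lie 40 to 54 mm above the bench, not measured. The groove's floor lies 8 to 20 mm below the rims, level. On the -y half it is open; on +y, past the gate, two steel pinions rest in it.
- measure (a point): Middle of the groove between two brass cross marks on the open stretch: runway (0, -80, 47) mm; the true rim height there is within 7 mm of this point. The gauge goes here, or elsewhere at runway y -140 to -35 mm. The foot must bear on the rims with more than 2 N, besides what the probe takes; more than 22 N bruises them, even as a knock: press slowly.
- gate (a joint): Angle of the brass gate, a bar turning about an upright pivot on the far (+x) rim. 0 = fully shut, bar straight across the groove towards runway -x; grows clockwise seen from above to the stop at 1.5 rad = fully open, bar along runway +y above the far rim. Starts half open; light friction (under 1 N at the knob) keeps it where it is left.
- gate_knob (a point): Centre of the top of the gate's upright round knob: 12 mm diameter, 34 mm tall, its top 91 mm above the bench, 52 mm from the pivot axis. The bar below it, 10 mm wide, has its top at 63 mm above the bench.
- gate_hinge (a point): Point on the gate's pivot axis at the height of the knob's top: runway (22, 35, 91) mm.
- fusee: Bystander: brass fusee cone, 52 mm diameter, 55 mm high, standing loose.
- dish: Bystander: white enamelled dish of bushings, 94 mm diameter, 22 mm high, loose.
- handle: Bystander: walnut tool handle, 108 mm long, 26 mm thick, lying loose along its y.

How it is judged:
On the way, in this order (a step that is already met when the one before it is completed fails the run):
1. the probe's tip is pushed against the floor of the groove (contact force between probe_c0 and groove_c0 above 1.5 N and y of gauge in the frame of cheeks below -0.035 m), for 0.05 s.
2. the gauge's foot is pressed flat on both rims (over 2 N) for 0.3 s (z of gauge in the frame of cheeks between 0.038 and 0.0415 m and angle between gauge's own z axis and vertical below 0.03 rad and x of gauge in the frame of cheeks between -0.008 and 0.008 m and y of gauge in the frame of cheeks between -0.14 and -0.035 m and contact force between gauge and cheeks above 2 N), for 0.3 s.
At the end, for the whole second after the job is handed in: Gauge released and at rest, foot flat on the rims of the open stretch (within 1.5 mm, 0.03 rad, 8 mm across, runway y -140 to -35 mm). Gate over 1.35 rad if the groove is 14 mm deep or more, under 0.15 rad if shallower; within 1.2 mm of 14 mm either will do (z of gauge in the frame of cheeks between 0.038 and 0.0415 m and angle between gauge's own z axis and vertical below 0.03 rad and x of gauge in the frame of cheeks between -0.008 and 0.008 m and y of gauge in the frame of cheeks between -0.14 and -0.035 m and linear speed of gauge below 0.02 m/s and ((value of joint probe below 0.0112 m and value of joint gate above 1.35 rad) or (value of joint probe above 0.0088 m and value of joint gate below 0.15 rad))); the robot touches nothing.
It fails at once if the gauge is pressed or knocked on the runway with more than 22 N (contact force between gauge and cheeks above 22 N).
It fails at once if a bystander is moved more than 15 mm (distance of any of fusee, dish, handle from where it was at the start of the episode above 0.015 m).
It also fails if it takes over 61 s, if anything falls off the work surface, if the arm or the gripper's body presses on something with over 40 N, if the wrist force passes 120 N, or if a joint passes its speed limit or range.

ROBOT

A 7-joint arm with a two-finger parallel gripper is mounted at the origin on the work surface. World frame = base frame: x ahead of the robot, y to its left, z up, the work surface at z = 0. Lengths are in m, angles in rad, forces in N, time in s.
With the tool pointing down it reaches from about 0.425 to 0.8 m from the base axis. Payload 8.3 kg.
Tool frame: the origin (TCP) lies midway between the tips of the shut fingers; the grasp point (between the pads) lies 19 mm behind it; z points along the fingers, y is the line along which they close (so a half turn about z gives the same grasp; the last joint's range is limited). The gripper opens to 85 mm and grips with 20 to 120 N. Pads are 22 mm wide; open, the fingers measure 114 mm over their backs; the gripper's body (76 mm by 85 mm) begins 54 mm behind the grasp point. The pads swing forward as they close: fully open they stand 13 mm farther back than shut.
Start: joints at [-1.345, 0.383, 0.016, 1.37, -0.006, 1.388, -0.046], TCP at [0.178, 0.599, 0.231] pointing down, gripper open.
Joint ranges: [-2.95, 2.95], [-0.25, 2.06], [-1.52, 1.56], [0.18, 2.33], [-1.44, 4.58], [0.02, 2.06], [-3.01, 3.01]. Speed limits (rad/s): [2.39, 2.39, 3.01, 3.01, 3.14, 3.14, 3.14].

INTERFACE

Orientations are given as a unit quaternion [w, x, y, z].
In Python, from workcell import robot gives the robot as it stands.
- The arm moves only by the tool jog_arm, never from a script. Its argument "commands" is a list of rows, each an object of numbers: "dx", "dy", "dz": the shift along the tool's x, y, z in units of 40 mm (1.0 is 40 mm); "turn": the turn about the tool's z in units of 5 degrees (1.0 is 5 degrees). A call has 1 to 8 rows; each row shifts and turns the commanded pose from where the row before left it, along the tool's axes as they then stand; what a row does not reach is not made up. A row lasts 1/12 s, in which the tool goes at most 41.7 mm and 7.16 degrees, less where a joint would pass 70% of its speed; a pose out of reach is approached as far as the arm can. A call is refused whole if a number of a shift passes 1 or a number of a turn 1, either way. A call with a gripper value outside its range is refused whole. "claw" is the opening in per cent of the stroke, from 0 (shut) to 100 (fully open), set as the call begins (left out, the last holds). The fingers move at their own pace and stop on an object; "newtons" is the grip in N (left out, the last holds). Time passes only in rows, so rows that do not move let the fingers close. It gives the time, the measured TCP pose, the force, the opening and the grip force at its end, in the units of the state.
- robot.read_state(): the state, without advancing time (a new reading comes with each control period).
- robot.grab_frame(name): name is "side" or "top"; returns a dict with "img" (420x560x3 uint8, red, green, blue), "mtx" (3x3 intrinsics, pixels), "rvec" (rotation vector, rad) and "tvec" (3), from world to camera coordinates, as OpenCV has them. Camera axes: x right, y down, z forward; pixel columns grow to the right and rows downward; lengths in m; the calibration is good to about 2 mm. A picture is of the moment at which its call begins. There is no depth.
- robot.close_job(): hands the job in; it is judged then, once.
The state is a dict: "clock": time; "joint_positions": joint angles; "dq": joint speeds; "tau": joint torques, N m; "tool_pos": TCP position; "orientation": TCP orientation; "force": force on the tool from outside, world axes, zero at the start; "ft_torque": the same for the moment, N m; "finger_gap": opening from 0.0 (shut) to 1.0 (fully open); "grip_force": force on a finger pad.
Only numpy, scipy, OpenCV 4.12 (cv2) and the standard library are available. Lean on these libraries where they do the work, as an engineer would, in place of code of your own. Each camera call takes 0.05 s, during which the arm holds its last target. There are 200 camera calls.

## Working session

There is one attempt and no reset: what is moved stays moved. The work goes in short steps, Python scripts to look and compute and a tool call to move; the robot and the scene stay as the last step left them, time stands still between calls to the robot, and variables do not carry over. Pictures are saved under pics/ and viewed, at most 13 in all, crops included, and the job is handed in when it is done.

Besides the shell and the picture viewer there is one more tool, called after "Call:" as a command line: name --argument value ..., lists and objects as JSON in quotes. jog_arm: Moves the arm, as the interface text tells. Its arguments: {"type":"object","properties":{"commands":{"type":"array","items":{"type":"object","properties":{"dx":{"type":"number"},"dy":{"type":"number"},"dz":{"type":"number"},"turn":{"type":"number"}}}},"claw":{"type":"number"},"newtons":{"type":"number"}},"required":["commands"]}

```bash
mkdir -p pics; cat > h.py <<'E'
import numpy as np,cv2
from workcell import robot
def grab(n,f):
    d=robot.grab_frame(n); cv2.imwrite('pics/'+f+'.png',d['img'][:,:,::-1]); np.savez('pics/'+f+'.npz',**{k:np.array(d[k]) for k in('mtx','rvec','tvec','img')}); return d
def ray(f,px,z):
    d=np.load('pics/'+f+'.npz');R=cv2.Rodrigues(d['rvec'])[0];c=-R.T@d['tvec'].ravel()
    v=R.T@np.linalg.inv(d['mtx'])@np.array([px[0],px[1],1.]);return c+v*(z-c[2])/v[2]
def proj(f,p):
    d=np.load('pics/'+f+'.npz');return cv2.projectPoints(np.array(p,float).reshape(-1,3),d['rvec'],d['tvec'],d['mtx'],None)[0].reshape(-1,2)
def crop(f,x0,y0,x1,y1,s,o):
    i=cv2.imread('pics/'+f+'.png')[y0:y1,x0:x1];cv2.imwrite('pics/'+o+'.png',cv2.resize(i,None,fx=s,fy=s,interpolation=cv2.INTER_CUBIC))
E
python3 - <<'E'
from h import *
a=grab('top','t0');b=grab('side','s0')
cv2.imwrite('pics/both.png',cv2.resize(np.vstack([a['img'],b['img']])[:,:,::-1],None,fx=.714,fy=.714))
for f in('t0','s0'):
    d=np.load(f'pics/{f}.npz');R=cv2.Rodrigues(d['rvec'])[0];print(-R.T@d['tvec'].ravel(),R[2])
print(robot.read_state())
E
```

```text
[0.40390233 0.00849278 1.10528381] [ 0.18574711 -0.01312115 -0.98250997]
[0.22780446 0.50130759 0.65795968] [ 0.42371613 -0.60451214 -0.6745589 ]
{'clock': 0.1, 'joint_positions': array([-1.34487359,  0.38416176,  0.01635074,  1.37103417, -0.00629841,
        1.38821284, -0.04650007]), 'dq': array([ 2.52282621e-03, -2.80310778e-03,  2.18847412e-03, -1.42856003e-03,
        8.10009397e-05, -9.60289829e-04,  1.12609672e-03]), 'tau': array([ 3.75979434e-03, -6.29133224e+01,  8.48028045e-01, -3.72761393e+01,
        1.67196442e-02,  1.04340515e-02, -2.29445016e-05]), 'tool_pos': array([0.17783655, 0.59869309, 0.23038064]), 'orientation': array([-1.18112188e-04,  1.43867218e-01,  9.89596606e-01, -8.75734992e-04]), 'force': array([ 0.70966199,  0.66406872, -0.53625168]), 'ft_torque': array([-0.05569583, -0.02132625, -0.0054729 ]), 'grip_force': 0.0, 'finger_gap': 0.9999134989235477}
```

View pics/t0.png

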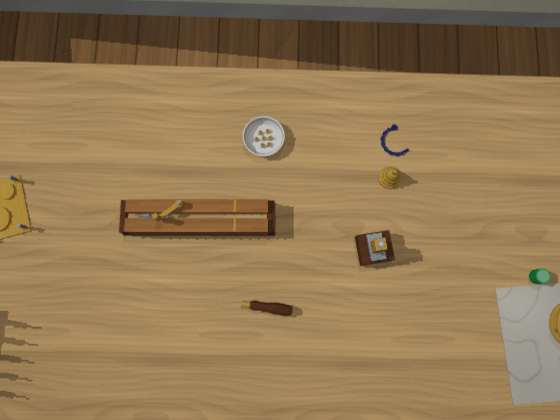

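View pics/s0.png

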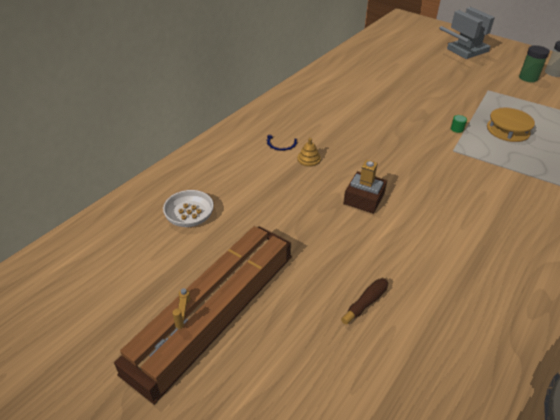

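The top view shows the runway at cols 120–275, rows 200–236, with the gate near (170,210), the stand and gauge near (377,247), the fusee at (390,177), the dish at (264,137) and the handle at (270,308). Next I'll enlarge crops.

```bash
python3 - <<'E'
from h import *
a=cv2.imread('pics/t0.png');s=cv2.imread('pics/s0.png')
A=cv2.resize(a[190:245,110:285],(788,248),interpolation=cv2.INTER_CUBIC) #x4.5
B=cv2.resize(a[220:275,345:405],(390,352),interpolation=cv2.INTER_CUBIC) #6.5
C=cv2.resize(s[155:215,335:395],(390,352*390//352),interpolation=cv2.INTER_CUBIC)[:352]
o=np.zeros((600,800,3),np.uint8);o[:248,:788]=A;o[248:,:390]=B;o[248:,400:790]=C
cv2.imwrite('pics/c0.png',o)
E
```

```text
(no output)
```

View pics/c0.png

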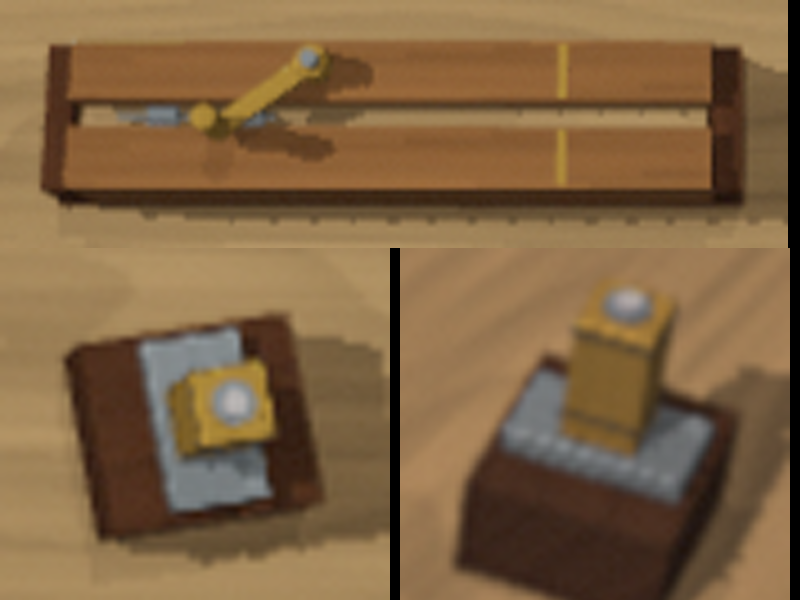

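```bash
python3 - <<'E'
from h import *
T=lambda x,y:(110+x/4.503-.39,190+y/4.509-.39)
G=lambda x,y:(345+x/6.5-.42,220+(y-248)/6.4-.42)
S=lambda x,y:(335+(x-400)/6.5-.42,155+(y-248)/6.5-.42)
def tri(p,q,f='t0',g='s0'):
    P=[]
    for n in(f,g):
        d=np.load(f'pics/{n}.npz');P.append(d['mtx']@np.c_[cv2.Rodrigues(d['rvec'])[0],d['tvec'].ravel()])
    X=cv2.triangulatePoints(P[0],P[1],np.array(p,float),np.array(q,float)).ravel();return (X[:3]/X[3]).round(4)
print('cap',ray('t0',G(235,402),.0905),tri(G(235,402),S(628,302)))
print('coltop top corners',[ray('t0',G(*p),.087).round(4) for p in[(188,370),(265,362),(273,437),(200,447)]])
F=[ray('t0',G(*p),.043).round(4) for p in[(140,340),(238,328),(270,495),(172,512)]];print('foot',F,np.mean(F,0))
print('lens',[np.linalg.norm(F[i]-F[i-1]) for i in range(4)])
v=F[0]+F[1]-F[2]-F[3];print('foot x axis ang',np.degrees(np.arctan2(v[1],v[0])))
print('stand top',[ray('t0',G(*p),.035).round(4) for p in[(68,355),(288,315),(323,500),(103,538)]])
for z in(.040,.047,.054):
    R=[ray('t0',T(*p),z) for p in[(70,43),(712,43),(710,190),(65,190)]]
    v=R[0]-R[1]+R[3]-R[2];print(z,'len',np.linalg.norm(R[0]-R[1]),'w',np.linalg.norm(R[1]-R[2]),'yaxis',np.degrees(np.arctan2(v[1],v[0])),'mark',ray('t0',T(562,115),z))
print('knob',ray('t0',T(203,118),.091),'pivot',ray('t0',T(310,58),.091),ray('t0',T(310,58),.07))
print('knob/pivot tri',tri(T(203,118),(179,310)),tri(T(310,58),(185,291)))
E
```

```text
cap [ 0.53191485 -0.19444194  0.0905    ] [ 0.5319 -0.195   0.0884]
coltop top corners [array([ 0.5422, -0.1806,  0.087 ]), array([ 0.5453, -0.2047,  0.087 ]), array([ 0.5216, -0.2068,  0.087 ]), array([ 0.5179, -0.1841,  0.087 ])]
foot [array([ 0.5578, -0.1732,  0.043 ]), array([ 0.5625, -0.2052,  0.043 ]), array([ 0.5076, -0.2149,  0.043 ]), array([ 0.5013, -0.1831,  0.043 ])] [ 0.5323 -0.1941  0.043 ]
lens [np.float64(0.057360788000166106), np.float64(0.03234331461059612), np.float64(0.05575033632185545), np.float64(0.03241805052744536)]
foot x axis ang 9.978636477409935
stand top [array([ 0.5533, -0.151 ,  0.035 ]), array([ 0.5685, -0.2234,  0.035 ]), array([ 0.5071, -0.2338,  0.035 ]), array([ 0.493 , -0.1621,  0.035 ])]
0.04 len 0.30318858448489255 w 0.07038074300709504 yaxis 91.39863384402783 mark [0.59190376 0.10629966 0.04      ]
0.047 len 0.30119632657875034 w 0.06991826981756419 yaxis 91.39863384402784 mark [0.5906684  0.10565697 0.047     ]
0.054 len 0.299204068672608 w 0.06945579662803354 yaxis 91.39863384402784 mark [0.58943304 0.10501428 0.054     ]
knob [0.57762566 0.26192806 0.091     ] pivot [0.60614996 0.2158894  0.091     ] [0.61033735 0.2201834  0.07      ]
knob/pivot tri [0.5756 0.2602 0.0936] [0.6092 0.2197 0.0671]
```

```bash
python3 - <<'E'
from h import *
crop('s0',115,220,300,390,4.3,'c1')
i=cv2.imread('pics/c1.png');cv2.imwrite('pics/c1.png',i[:600,:800]) 
E
```

```text
(no output)
```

View pics/c1.png

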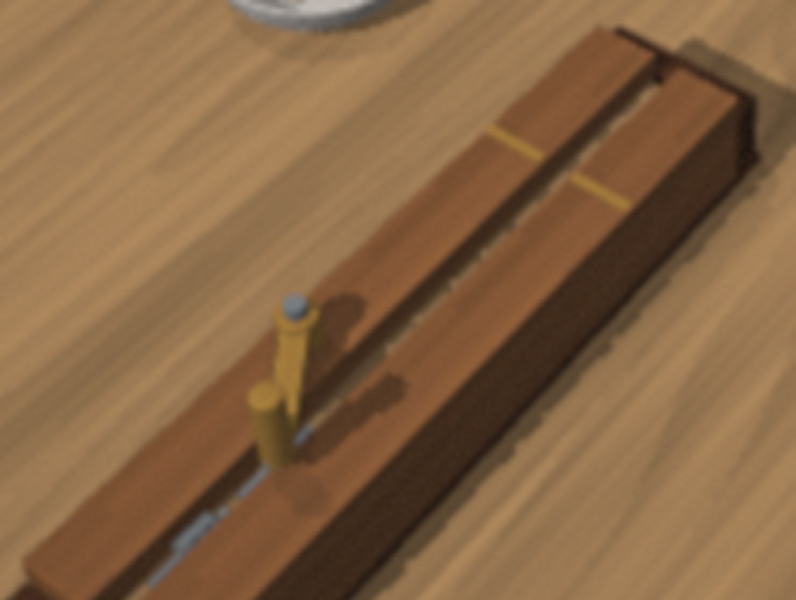

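```bash
cat >> h.py <<'E'
def plan(t,ang=None):
    s=robot.read_state();w,x,y,z=s['orientation']
    from scipy.spatial.transform import Rotation as Q
    R=Q.from_quat([x,y,z,w]).as_matrix();p=s['tool_pos']
    a=np.degrees(np.arctan2(R[1,1],R[0,1]))
    print('clk',s['clock'],'p',p.round(4),'yang',a.round(2),'tilt',np.degrees(np.arccos(-R[2,2])).round(2),'F',s['force'].round(2),'gap',s['finger_gap'],'j',np.round(s['joint_positions'],2))
    if t is not None: print('tool units',(R.T@(np.array(t)-p)/.04).round(3))
    if ang is not None: print('turn units',round(-(ang-a)/5,3))
E
python3 - <<'E'
from h import *
T=lambda x,y:(110+x/4.503-.39,190+y/4.509-.39)
C=lambda x,y:(115+x/4.3-.38,220+y/4.3-.38)
P=[]
for n in('t0','s0'):
    d=np.load(f'pics/{n}.npz');P.append(d['mtx']@np.c_[cv2.Rodrigues(d['rvec'])[0],d['tvec'].ravel()])
for t,s in[((562,100),(541,159)),((562,128),(572,178)),((562,186),(628,207)),((562,45),(490,128)),((203,118),(265,393)),((310,58),(294,302))]:
    X=cv2.triangulatePoints(P[0],P[1],np.array(T(*t)),np.array(C(*s))).ravel();print((X[:3]/X[3]).round(4))
E
```

```text
[0.5975 0.1058 0.0482]
[0.5839 0.1051 0.0464]
[0.5568 0.1041 0.0478]
[0.6231 0.1065 0.0493]
[0.5774 0.2618 0.0908]
[0.6102 0.2202 0.0688]
```

Call:
jog_arm --commands '[{"turn": -1},{"turn": -1},{"turn": -1},{"turn": -1},{"turn": -1},{"turn": -0.32},{},{}]' --claw 100 --newtons 40

```text
$.commands[0]: bad value
```

```bash
python3 -c "
from h import *
plan([.55,.2,.23]);plan([.532,-.1945,.16],99.98)"
```

```text
clk 0.1 p [0.1778 0.5987 0.2304] yang 73.46 tilt 0.1 F [ 0.71  0.66 -0.54] gap 0.9999134989235477 j [-1.34  0.38  0.02  1.37 -0.01  1.39 -0.05]
tool units [-11.757  -6.905   0.022]
clk 0.1 p [0.1778 0.5987 0.2304] yang 73.46 tilt 0.1 F [ 0.71  0.66 -0.54] gap 0.9999134989235477 j [-1.34  0.38  0.02  1.37 -0.01  1.39 -0.05]
tool units [-14.134 -16.485   1.789]
turn units -5.305
```

Call:
jog_arm --commands '[{"dx": 0,"dy": 0,"dz": 0,"turn": -1},{"dx": 0,"dy": 0,"dz": 0,"turn": -1},{"dx": 0,"dy": 0,"dz": 0,"turn": -1},{"dx": 0,"dy": 0,"dz": 0,"turn": -1},{"dx": 0,"dy": 0,"dz": 0,"turn": -1},{"dx": 0,"dy": 0,"dz": 0,"turn": -0.3},{"dx": 0,"dy": 0,"dz": 0,"turn": 0}]' --claw 100 --newtons 40

```text
clock: 0.68
tool_pos: [0.178, 0.5988, 0.2307]
orientation: [-0.0, -0.087, 0.996, -0.001]
force: [0.3, 0.1, -0.2]
finger_gap: 1.001
grip_force: 0.0
```

```bash
python3 -c "
from h import *
plan([.5,.32,.23]);plan([.6,.05,.23]);plan([.532,-.1945,.16],99.98)"
```

```text
clk 0.6833 p [0.178  0.5988 0.2307] yang 100.03 tilt 0.07 F [ 0.32  0.13 -0.22] gap 1.0012809329337549 j [-1.29  0.39 -0.06  1.37  0.02  1.39  0.4 ]
tool units [-6.715 -8.266  0.021]
clk 0.6833 p [0.178  0.5988 0.2307] yang 100.03 tilt 0.07 F [ 0.32  0.13 -0.22] gap 1.0012809329337549 j [-1.29  0.39 -0.06  1.37  0.02  1.39  0.4 ]
tool units [ -8.001 -15.348   0.028]
clk 0.6833 p [0.178  0.5988 0.2307] yang 100.03 tilt 0.07 F [ 0.32  0.13 -0.22] gap 1.0012809329337549 j [-1.29  0.39 -0.06  1.37  0.02  1.39  0.4 ]
tool units [ -5.264 -21.069   1.785]
turn units 0.009
```

Call:
jog_arm --commands '[{"dx": -0.56,"dy": -0.69,"dz": 0,"turn": 0},{"dx": -0.56,"dy": -0.69,"dz": 0,"turn": 0},{"dx": -0.56,"dy": -0.69,"dz": 0,"turn": 0},{"dx": -0.56,"dy": -0.69,"dz": 0,"turn": 0},{"dx": -0.56,"dy": -0.69,"dz": 0,"turn": 0},{"dx": -0.56,"dy": -0.69,"dz": 0,"turn": 0},{"dx": -0.56,"dy": -0.69,"dz": 0,"turn": 0},{"dx": -0.56,"dy": -0.69,"dz": 0,"turn": 0}]'

```text
clock: 1.35
tool_pos: [0.3936, 0.4112, 0.2312]
orientation: [-0.0, -0.086, 0.996, -0.0]
force: [0.2, 1.4, 0.3]
finger_gap: 0.999
grip_force: 0.0
```

Call:
jog_arm --commands '[{"dx": -0.56,"dy": -0.69,"dz": 0,"turn": 0},{"dx": -0.56,"dy": -0.69,"dz": 0,"turn": 0},{"dx": -0.56,"dy": -0.69,"dz": 0,"turn": 0},{"dx": -0.56,"dy": -0.69,"dz": 0,"turn": 0},{"dx": -0.16,"dy": -0.9,"dz": 0,"turn": 0},{"dx": -0.16,"dy": -0.9,"dz": 0,"turn": 0},{"dx": -0.16,"dy": -0.9,"dz": 0,"turn": 0},{"dx": -0.16,"dy": -0.9,"dz": 0,"turn": 0}]'

```text
clock: 2.02
tool_pos: [0.5503, 0.1802, 0.231]
orientation: [-0.0, -0.086, 0.996, -0.0]
force: [0.6, -0.5, 0.3]
finger_gap: 0.996
grip_force: 0.0
```

```bash
python3 -c "
from h import *
plan([.6,.05,.23]);plan([.532,-.1945,.16],99.98)"
```

```text
clk 2.0167 p [0.5503 0.1802 0.231 ] yang 99.87 tilt 0.03 F [ 0.61 -0.51  0.27] gap 0.9962485845919361 j [-0.56  0.29  0.24  1.51 -0.07  1.35  1.43]
tool units [-0.666 -3.421  0.025]
clk 2.0167 p [0.5503 0.1802 0.231 ] yang 99.87 tilt 0.03 F [ 0.61 -0.51  0.27] gap 0.9962485845919361 j [-0.56  0.29  0.24  1.51 -0.07  1.35  1.43]
tool units [ 2.056 -9.151  1.777]
turn units -0.022
```

Call:
jog_arm --commands '[{"dx": 0.2,"dy": -0.91,"dz": 0,"turn": 0},{"dx": 0.2,"dy": -0.91,"dz": 0,"turn": 0},{"dx": 0.2,"dy": -0.91,"dz": 0,"turn": 0},{"dx": 0.2,"dy": -0.91,"dz": 0,"turn": 0},{"dx": 0.2,"dy": -0.91,"dz": 0,"turn": 0},{"dx": 0.2,"dy": -0.91,"dz": 0,"turn": 0},{"dx": 0.2,"dy": -0.91,"dz": 0.2,"turn": 0},{"dx": 0.2,"dy": -0.91,"dz": 0.2,"turn": 0}]'

```text
clock: 2.68
tool_pos: [0.5372, -0.1177, 0.2156]
orientation: [0.001, -0.086, 0.996, -0.0]
force: [0.7, 0.8, -1.0]
finger_gap: 1.003
grip_force: 0.0
```

Call:
jog_arm --commands '[{"dx": 0.2,"dy": -0.91,"dz": 0.3,"turn": 0},{"dx": 0.2,"dy": -0.5,"dz": 0.5,"turn": 0},{"dx": 0,"dy": 0,"dz": 0.5,"turn": 0},{"dx": 0,"dy": 0,"dz": 0,"turn": 0},{"dx": 0,"dy": 0,"dz": 0,"turn": 0},{"dx": 0,"dy": 0,"dz": 0,"turn": 0}]'

```text
clock: 3.18
tool_pos: [0.5321, -0.1731, 0.1642]
orientation: [0.0, -0.087, 0.996, 0.0]
force: [0.6, -0.4, -0.2]
finger_gap: 0.999
grip_force: 0.0
```

```bash
python3 -c "
from h import *
plan([.532,-.1945,.05],99.98)"
```

```text
clk 3.1833 p [ 0.5321 -0.1731  0.1642] yang 100.03 tilt 0.05 F [ 0.56 -0.39 -0.17] gap 0.9987227887844968 j [-0.11  0.3   0.45  1.67 -0.14  1.2   2.12]
tool units [ 0.099 -0.527  2.855]
turn units 0.01
```

Call:
jog_arm --commands '[{"dx": 0.1,"dy": -0.53,"dz": 0,"turn": 0},{"dx": 0,"dy": 0,"dz": 0.5,"turn": 0},{"dx": 0,"dy": 0,"dz": 0.5,"turn": 0},{"dx": 0,"dy": 0,"dz": 0.5,"turn": 0},{"dx": 0,"dy": 0,"dz": 0.5,"turn": 0},{"dx": 0,"dy": 0,"dz": 0.4,"turn": 0},{"dx": 0,"dy": 0,"dz": 0.4,"turn": 0},{"dx": 0,"dy": 0,"dz": 0,"turn": 0}]'

```text
clock: 3.85
tool_pos: [0.5307, -0.1938, 0.0497]
orientation: [-0.001, -0.088, 0.996, 0.001]
force: [-1.0, 0.7, -0.3]
finger_gap: 0.998
grip_force: 0.0
```

```bash
python3 -c "
from h import *
plan([.532,-.1945,.05],99.98);grab('top','t1');grab('side','s1')
a=cv2.imread('pics/t1.png')[205:290,330:420];s=cv2.imread('pics/s1.png')[120:220,320:410]
o=np.hstack([cv2.resize(a,(400,378),interpolation=2),cv2.resize(s,(340,378),interpolation=2)]);cv2.imwrite('pics/c2.png',o)"
```

```text
clk 3.85 p [ 0.5307 -0.1938  0.0497] yang 100.09 tilt 0.17 F [-1.01  0.73 -0.32] gap 0.9978005952447585 j [-0.04  0.44  0.43  1.77 -0.21  0.98  2.21]
tool units [-0.029 -0.024 -0.009]
turn units 0.022
```

View pics/c2.png

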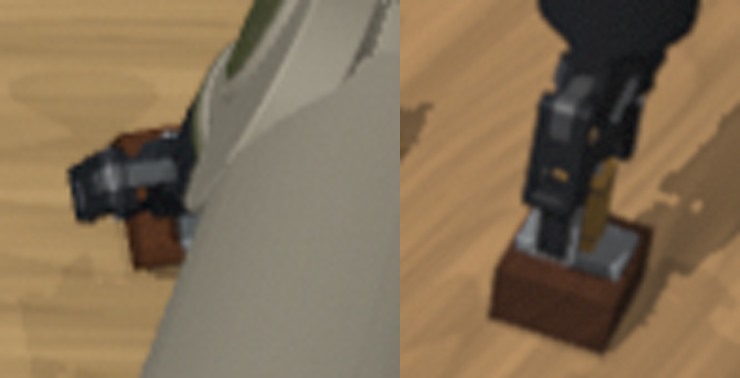

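The fingers straddle the column over the foot, so I'll close them.

Call:
jog_arm --commands '[{"dx": 0,"dy": 0,"dz": 0,"turn": 0},{"dx": 0,"dy": 0,"dz": 0,"turn": 0},{"dx": 0,"dy": 0,"dz": 0,"turn": 0},{"dx": 0,"dy": 0,"dz": 0,"turn": 0},{"dx": 0,"dy": 0,"dz": 0,"turn": 0},{"dx": 0,"dy": 0,"dz": 0,"turn": 0},{"dx": 0,"dy": 0,"dz": 0,"turn": 0},{"dx": 0,"dy": 0,"dz": 0,"turn": 0}]' --claw 0 --newtons 40

```text
clock: 4.62
tool_pos: [0.5314, -0.1959, 0.0519]
orientation: [0.0, -0.087, 0.996, -0.0]
force: [-0.2, 1.3, 6.3]
finger_gap: 0.279
grip_force: 40.5
```

```bash
python3 -c "
from h import *
plan([.532,-.1945,.05],99.98)"
```

```text
clk 4.6167 p [ 0.5314 -0.1959  0.0519] yang 99.95 tilt 0.04 F [-0.17  1.31  6.28] gap 0.2789145438013809 j [-0.04  0.44  0.43  1.77 -0.21  0.98  2.21]
tool units [-0.02   0.032  0.046]
turn units -0.006
```

Call:
jog_arm --commands '[{"dx": 0,"dy": 0,"dz": -0.1,"turn": 0},{"dx": 0,"dy": 0,"dz": -0.2,"turn": 0},{"dx": 0,"dy": 0,"dz": -0.4,"turn": 0},{"dx": 0,"dy": 0,"dz": -0.5,"turn": 0},{"dx": 0,"dy": 0,"dz": -0.5,"turn": 0},{"dx": 0,"dy": 0,"dz": -0.5,"turn": 0},{"dx": 0,"dy": 0,"dz": -0.3,"turn": 0},{"dx": 0,"dy": 0,"dz": 0,"turn": 0}]'

```text
clock: 5.28
tool_pos: [0.5324, -0.1965, 0.1542]
orientation: [0.002, -0.087, 0.996, -0.001]
force: [0.7, 0.3, -3.2]
finger_gap: 0.274
grip_force: 39.6
```

```bash
python3 -c "
from h import *
plan([.590,.1055,.15],91.4)"
```

```text
clk 5.2833 p [ 0.5324 -0.1965  0.1542] yang 99.94 tilt 0.26 F [ 0.65  0.33 -3.22] gap 0.27387472966005333 j [-0.07  0.32  0.46  1.67 -0.15  1.18  2.17]
tool units [-2.721  7.187  0.104]
turn units 1.708
```

Call:
jog_arm --commands '[{"dx": -0.15,"dy": 0.4,"dz": 0,"turn": 0},{"dx": -0.3,"dy": 0.8,"dz": 0,"turn": 0},{"dx": -0.3,"dy": 0.8,"dz": 0,"turn": 0},{"dx": -0.3,"dy": 0.8,"dz": 0,"turn": 0},{"dx": -0.3,"dy": 0.8,"dz": 0,"turn": 0},{"dx": -0.3,"dy": 0.8,"dz": 0,"turn": 0},{"dx": -0.3,"dy": 0.8,"dz": 0,"turn": 0},{"dx": -0.3,"dy": 0.8,"dz": 0,"turn": 0}]'

```text
clock: 5.95
tool_pos: [0.5775, 0.0578, 0.1498]
orientation: [-0.001, -0.087, 0.996, -0.0]
force: [0.8, -0.0, -2.1]
finger_gap: 0.275
grip_force: 39.7
```

Call:
jog_arm --commands '[{"dx": -0.3,"dy": 0.8,"dz": 0,"turn": 0},{"dx": -0.17,"dy": 0.39,"dz": 0,"turn": 0},{"dx": 0,"dy": 0,"dz": 0,"turn": 0.6},{"dx": 0,"dy": 0,"dz": 0,"turn": 0.6},{"dx": 0,"dy": 0,"dz": 0,"turn": 0.51},{"dx": 0,"dy": 0,"dz": 0,"turn": 0},{"dx": 0,"dy": 0,"dz": 0,"turn": 0},{"dx": 0,"dy": 0,"dz": 0,"turn": 0}]'

```text
clock: 6.62
tool_pos: [0.5881, 0.1061, 0.1505]
orientation: [-0.001, -0.013, 1.0, -0.0]
force: [-0.8, 0.3, -3.5]
finger_gap: 0.275
grip_force: 39.8
```

```bash
python3 -c "
from h import *
plan([.590,.1055,.15],91.4);grab('top','t2');grab('side','s2')
print(proj('t2',[[.59,.1055,.19]]),proj('s2',[[.59,.1055,.12]]))
a=cv2.imread('pics/t2.png')[170:260,180:300];s=cv2.imread('pics/s2.png')[130:310,160:340]
o=np.hstack([cv2.resize(a,(360,270),interpolation=2),cv2.resize(s,(440,440),interpolation=2)[:270] if 0 else np.zeros((270,1,3),np.uint8)])
cv2.imwrite('pics/c3.png',np.vstack([cv2.resize(s,(598,598),interpolation=2)]))"
```

```text
clk 6.6167 p [0.5881 0.1061 0.1505] yang 91.48 tilt 0.07 F [-0.79  0.34 -3.49] gap 0.2750390765761918 j [-0.49  0.38  0.34  1.58 -0.13  1.2   1.47]
tool units [-0.047 -0.017  0.012]
turn units 0.017
[[227.87545971 201.75237763]] [[242.20962036 227.39636557]]
```

View pics/c3.png

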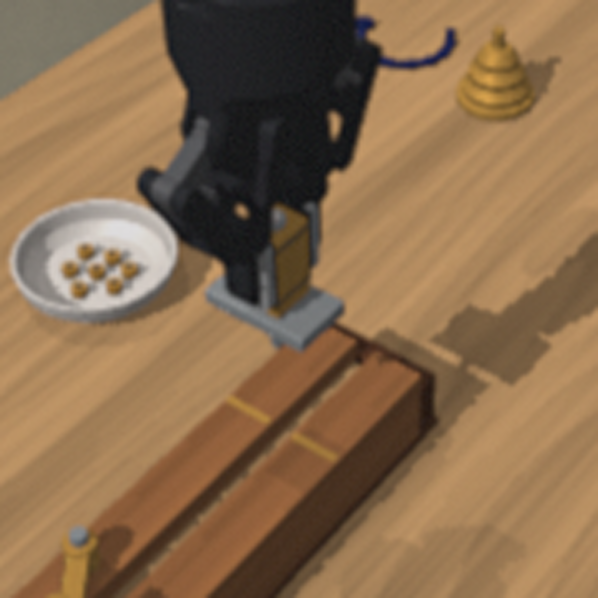

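Call:
jog_arm --commands '[{"dx": -0.04,"dy": 0,"dz": 0.3,"turn": 0},{"dx": 0,"dy": 0,"dz": 0.4,"turn": 0},{"dx": 0,"dy": 0,"dz": 0.4,"turn": 0},{"dx": 0,"dy": 0,"dz": 0.24,"turn": 0},{"dx": 0,"dy": 0,"dz": 0,"turn": 0},{"dx": 0,"dy": 0,"dz": 0,"turn": 0},{"dx": 0,"dy": 0,"dz": 0,"turn": 0}]'

```text
clock: 7.3
tool_pos: [0.5907, 0.1063, 0.0983]
orientation: [0.0, -0.012, 1.0, 0.0]
force: [-0.0, 0.0, -1.6]
finger_gap: 0.278
grip_force: 39.8
```

```bash
python3 -c "
from h import *
plan([.590,.1055,.097],91.4);grab('side','s3')
c=lambda x,y:(160+x/3.322-.35,130+y/3.322-.35)
for p in[(208,290),(343,303),(299,338)]: print('foot',ray('s2',c(*p),.1416).round(4))
print(proj('s3',[[.5907,.1055,.048],[.5907,.1055,.056]]))
crop('s3',200,180,300,280,6,'c4')"
```

```text
clk 7.3 p [0.5907 0.1063 0.0983] yang 91.4 tilt 0.06 F [-0.04  0.04 -1.6 ] gap 0.2779269775675913 j [-0.48  0.44  0.33  1.63 -0.15  1.1   1.48]
tool units [ 0.017 -0.02   0.034]
turn units 0.001
foot [0.6133 0.1227 0.1416]
foot [0.5599 0.0922 0.1416]
foot [0.5616 0.1211 0.1416]
[[243.66774879 258.45137701]
 [243.47755243 255.16642438]]
```

View pics/c4.png

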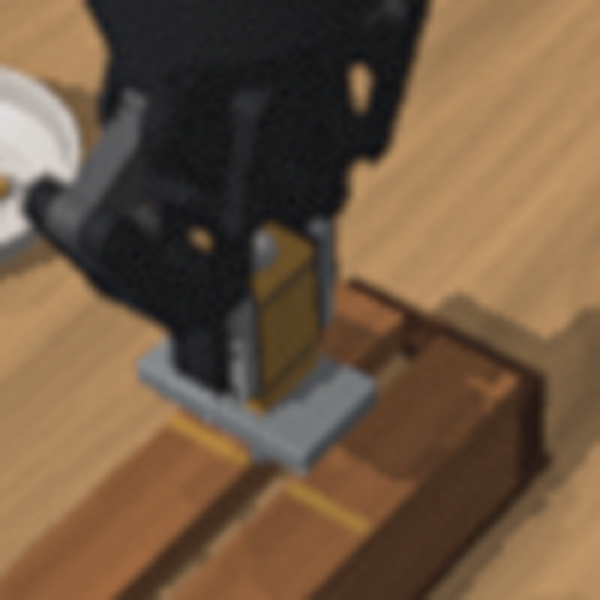

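```bash
python3 -c "
from h import *
c=lambda x,y:(200+x/6-.42,180+y/6-.42)
q=[ray('s3',c(*p),.0894).round(4) for p in[(138,361),(377,383),(299,456)]]
print(q,(q[0]+q[1])/2)
for p in[(247,457),(288,487)]: print('lip',ray('s3',c(*p),.048))
cap=ray('s3',c(266,243),.0894+.0475);print(cap)
"
```

```text
[array([0.6174, 0.1226, 0.0894]), array([0.5628, 0.0908, 0.0894]), array([0.5628, 0.1226, 0.0894])] [0.5901 0.1067 0.0894]
lip [0.5982502  0.10390973 0.048     ]
lip [0.58251178 0.10543206 0.048     ]
[0.58658738 0.10453411 0.1369    ]
```

Call:
jog_arm --commands '[{"dx": 0,"dy": 0,"dz": 0.1,"turn": 0},{"dx": 0,"dy": 0,"dz": 0.1,"turn": 0},{"dx": 0,"dy": 0,"dz": 0.05,"turn": 0},{"dx": 0,"dy": 0,"dz": 0.05,"turn": 0},{"dx": 0,"dy": 0,"dz": 0.05,"turn": 0},{"dx": 0,"dy": 0,"dz": 0,"turn": 0}]'

```text
clock: 7.85
tool_pos: [0.5898, 0.1063, 0.0831]
orientation: [-0.0, -0.012, 1.0, -0.0]
force: [0.2, 0.2, -3.5]
finger_gap: 0.279
grip_force: 39.8
```

Call:
jog_arm --commands '[{"dx": 0,"dy": 0,"dz": 0.04,"turn": 0},{"dx": 0,"dy": 0,"dz": 0.04,"turn": 0},{"dx": 0,"dy": 0,"dz": 0.04,"turn": 0},{"dx": 0,"dy": 0,"dz": 0,"turn": 0}]'

```text
clock: 8.18
tool_pos: [0.5899, 0.1063, 0.0785]
orientation: [-0.0, -0.012, 1.0, -0.0]
force: [0.4, -1.0, -3.9]
finger_gap: 0.275
grip_force: 39.8
```

Call:
jog_arm --commands '[{"dx": 0,"dy": 0,"dz": 0.03,"turn": 0},{"dx": 0,"dy": 0,"dz": 0.03,"turn": 0},{"dx": 0,"dy": 0,"dz": 0.03,"turn": 0},{"dx": 0,"dy": 0,"dz": 0,"turn": 0}]'

```text
clock: 8.52
tool_pos: [0.5902, 0.1063, 0.0754]
orientation: [0.0, -0.012, 1.0, 0.0]
force: [-0.2, 0.4, -2.9]
finger_gap: 0.275
grip_force: 40.1
```

Call:
jog_arm --commands '[{"dx": 0,"dy": 0,"dz": 0.03,"turn": 0},{"dx": 0,"dy": 0,"dz": 0.03,"turn": 0},{"dx": 0,"dy": 0,"dz": 0.03,"turn": 0},{"dx": 0,"dy": 0,"dz": 0,"turn": 0}]'

```text
clock: 8.85
tool_pos: [0.5903, 0.1063, 0.0717]
orientation: [0.0, -0.012, 1.0, 0.0]
force: [-0.5, 0.3, 0.2]
finger_gap: 0.275
grip_force: 40.4
```

Call:
jog_arm --commands '[{"dx": 0,"dy": 0,"dz": 0.025,"turn": 0},{"dx": 0,"dy": 0,"dz": 0.025,"turn": 0},{"dx": 0,"dy": 0,"dz": 0.025,"turn": 0},{"dx": 0,"dy": 0,"dz": 0,"turn": 0}]'

```text
clock: 9.18
tool_pos: [0.5902, 0.1063, 0.0685]
orientation: [0.0, -0.012, 1.0, -0.0]
force: [-0.6, 0.0, 0.1]
finger_gap: 0.276
grip_force: 40.4
```

Call:
jog_arm --commands '[{"dx": 0,"dy": 0,"dz": 0.02,"turn": 0},{"dx": 0,"dy": 0,"dz": 0.02,"turn": 0},{"dx": 0,"dy": 0,"dz": 0.02,"turn": 0},{"dx": 0,"dy": 0,"dz": 0,"turn": 0}]'

```text
clock: 9.52
tool_pos: [0.5902, 0.1063, 0.0661]
orientation: [0.0, -0.012, 1.0, -0.0]
force: [-0.0, -0.6, 1.5]
finger_gap: 0.271
grip_force: 40.4
```

Call:
jog_arm --commands '[{"dx": 0,"dy": 0,"dz": 0.02,"turn": 0},{"dx": 0,"dy": 0,"dz": 0.02,"turn": 0},{"dx": 0,"dy": 0,"dz": 0,"turn": 0}]'

```text
clock: 9.77
tool_pos: [0.5903, 0.1063, 0.0657]
orientation: [0.0, -0.012, 1.0, 0.0]
force: [-5.1, -1.1, 10.6]
finger_gap: 0.274
grip_force: 41.7
```

```bash
python3 -c "
from h import *
plan(None)"
```

```text
clk 9.7667 p [0.5903 0.1063 0.0657] yang 91.4 tilt 0.03 F [-5.08 -1.1  10.64] gap 0.27433815232205677 j [-0.48  0.47  0.32  1.66 -0.17  1.04  1.49]
```

Call:
jog_arm --commands '[{"dx": 0,"dy": 0,"dz": 0,"turn": 0},{"dx": 0,"dy": 0,"dz": 0,"turn": 0},{"dx": 0,"dy": 0,"dz": 0,"turn": 0},{"dx": 0,"dy": 0,"dz": 0,"turn": 0},{"dx": 0,"dy": 0,"dz": 0,"turn": 0}]'

```text
clock: 10.18
tool_pos: [0.5902, 0.1063, 0.0657]
orientation: [0.0, -0.012, 1.0, 0.0]
force: [-5.5, -0.6, 10.1]
finger_gap: 0.272
grip_force: 41.7
```

```bash
python3 -c "
from h import *
plan(None)"
```

```text
clk 10.1833 p [0.5902 0.1063 0.0657] yang 91.4 tilt 0.03 F [-5.47 -0.62 10.13] gap 0.2717655726693156 j [-0.48  0.47  0.32  1.66 -0.17  1.04  1.49]
```

Call:
jog_arm --commands '[{"dx": 0,"dy": 0,"dz": 0.01,"turn": 0},{"dx": 0,"dy": 0,"dz": 0,"turn": 0},{"dx": 0,"dy": 0,"dz": 0,"turn": 0},{"dx": 0,"dy": 0,"dz": 0,"turn": 0}]'

```text
clock: 10.52
tool_pos: [0.5903, 0.1063, 0.0658]
orientation: [0.0, -0.012, 1.0, 0.0]
force: [-5.5, -1.2, 14.5]
finger_gap: 0.277
grip_force: 42.3
```

```bash
python3 -c "
from h import *
plan(None);print(robot.read_state()['ft_torque']);grab('side','s4');crop('s4',200,190,300,290,6,'c5')"
```

```text
clk 10.5167 p [0.5903 0.1063 0.0658] yang 91.4 tilt 0.05 F [-5.45 -1.25 14.53] gap 0.27655283990424845 j [-0.48  0.47  0.32  1.66 -0.17  1.04  1.49]
[-0.22256924  1.2930341  -0.02063545]
```

View pics/c5.png

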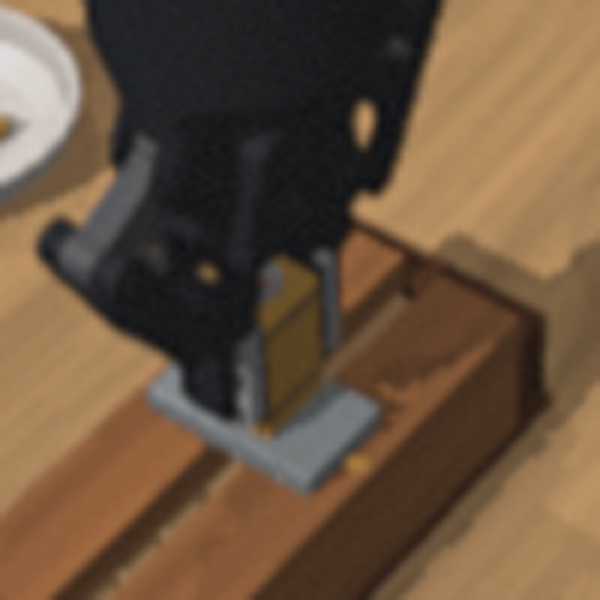

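Call:
jog_arm --commands '[{"dx": 0,"dy": 0,"dz": -0.01,"turn": 0},{"dx": 0,"dy": 0,"dz": 0,"turn": 0},{"dx": 0,"dy": 0,"dz": 0,"turn": 0}]'

```text
clock: 10.82
tool_pos: [0.5902, 0.1063, 0.0658]
orientation: [0.0, -0.012, 1.0, 0.0]
force: [-5.4, -1.0, 10.6]
finger_gap: 0.273
grip_force: 41.7
```

Call:
jog_arm --commands '[{"dx": 0,"dy": 0,"dz": 0,"turn": 0},{"dx": 0,"dy": 0,"dz": 0,"turn": 0},{"dx": 0,"dy": 0,"dz": 0,"turn": 0},{"dx": 0,"dy": 0,"dz": 0,"turn": 0},{"dx": 0,"dy": 0,"dz": 0,"turn": 0},{"dx": 0,"dy": 0,"dz": 0,"turn": 0}]' --claw 75

```text
clock: 11.32
tool_pos: [0.5901, 0.1063, 0.0645]
orientation: [-0.0, -0.012, 1.0, -0.0]
force: [0.1, -0.6, 0.2]
finger_gap: 0.75
grip_force: 0.0
```

```bash
python3 -c "
from h import *
plan([.5903,.1063,.165])"
```

```text
clk 11.3167 p [0.5901 0.1063 0.0645] yang 91.41 tilt 0.02 F [ 0.1  -0.59  0.18] gap 0.7503784285504977 j [-0.48  0.47  0.32  1.66 -0.17  1.04  1.49]
tool units [-5.000e-03 -1.000e-03 -2.513e+00]
```

Released. I'll lift clear and back off toward −y and −x so the gauge is in view.

Call:
jog_arm --commands '[{"dx": 0,"dy": 0,"dz": -0.2,"turn": 0},{"dx": 0,"dy": 0,"dz": -0.4,"turn": 0},{"dx": 0,"dy": 0,"dz": -0.5,"turn": 0},{"dx": 0,"dy": 0,"dz": -0.7,"turn": 0},{"dx": 0,"dy": 0,"dz": -0.7,"turn": 0},{"dx": 0,"dy": 0,"dz": -0.7,"turn": 0},{"dx": 0.6,"dy": 0.6,"dz": -0.2,"turn": 0},{"dx": 0.6,"dy": 0.6,"dz": 0,"turn": 0}]'

```text
clock: 11.98
tool_pos: [0.5431, 0.1517, 0.2047]
orientation: [0.003, -0.01, 1.0, 0.001]
force: [-0.1, 1.0, 0.4]
finger_gap: 0.752
grip_force: 0.0
```

Call:
jog_arm --commands '[{"dx": 0.5,"dy": 0.8,"dz": 0,"turn": 0},{"dx": 0.5,"dy": 0.8,"dz": 0,"turn": 0},{"dx": 0,"dy": 0.5,"dz": 0,"turn": 0},{"dx": 0,"dy": 0,"dz": 0,"turn": 0}]' --claw 0

```text
clock: 12.32
tool_pos: [0.4965, 0.2424, 0.2014]
orientation: [-0.0, -0.017, 1.0, 0.001]
force: [0.3, 0.9, -0.5]
finger_gap: 0.183
grip_force: 0.0
```

```bash
python3 -c "
from h import *
plan(None);grab('side','s5');grab('top','t5')
a=cv2.imread('pics/s5.png')[200:310,140:300];b=cv2.imread('pics/t5.png')[190:240,140:270]
o=np.zeros((600,800,3),np.uint8);A=cv2.resize(cv2.imread('pics/s5.png')[215:285,210:280],(400,400),interpolation=2)
o[:400,:400]=A
B=cv2.resize(cv2.imread('pics/t5.png')[190:245,110:285],(636,200),interpolation=2);o[400:600,:636]=B
C=cv2.resize(cv2.imread('pics/s5.png')[130:350,90:310],(400,400),interpolation=2);o[:400,400:]=C
cv2.imwrite('pics/c6.png',o)"
```

```text
clk 12.3167 p [0.4965 0.2424 0.2014] yang 91.9 tilt 0.17 F [ 0.25  0.91 -0.47] gap 0.18258363787130866 j [-0.73  0.24  0.26  1.63 -0.07  1.27  1.15]
```

View pics/c6.png

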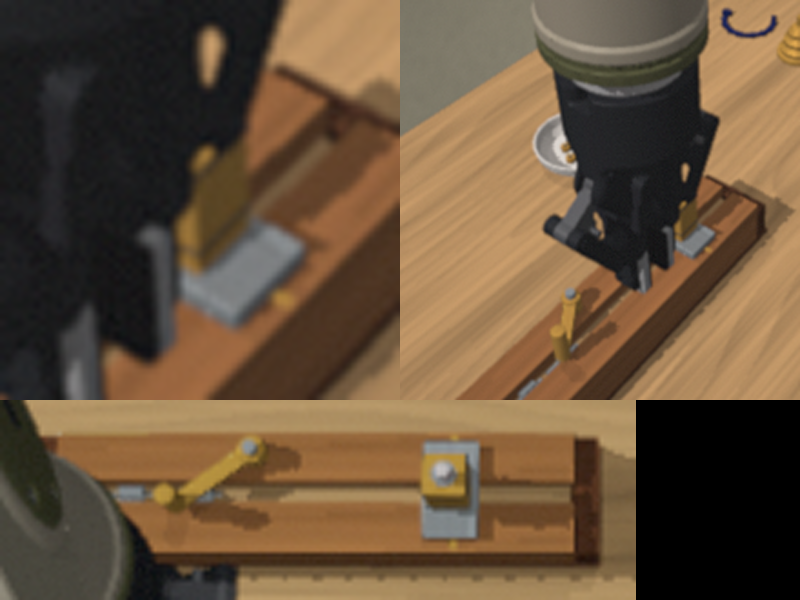

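```bash
python3 -c "
from h import *
plan([.543,.268,.071],91.4)"
```

```text
clk 12.4167 p [0.4987 0.2369 0.2012] yang 91.53 tilt 0.03 F [-0.61 -0.65 -0.67] gap 0.016659648503089836 j [-0.72  0.24  0.26  1.63 -0.07  1.27  1.15]
tool units [-1.126  0.747  3.256]
turn units 0.026
```

Call:
jog_arm --commands '[{"dx": -0.6,"dy": 0.37,"dz": 0,"turn": 0},{"dx": -0.53,"dy": 0.37,"dz": 0.3,"turn": 0},{"dx": 0,"dy": 0,"dz": 0.7,"turn": 0},{"dx": 0,"dy": 0,"dz": 0.8,"turn": 0},{"dx": 0,"dy": 0,"dz": 0.8,"turn": 0},{"dx": 0,"dy": 0,"dz": 0.65,"turn": 0},{"dx": 0,"dy": 0,"dz": 0,"turn": 0},{"dx": 0,"dy": 0,"dz": 0,"turn": 0}]'

```text
clock: 13.08
tool_pos: [0.5433, 0.2647, 0.07]
orientation: [-0.001, -0.011, 1.0, -0.001]
force: [-0.3, 0.1, 1.0]
finger_gap: -0.002
grip_force: 0.0
```

```bash
python3 -c "
from h import *
plan([.543,.268,.071],91.4);grab('side','s6')
A=cv2.resize(cv2.imread('pics/s6.png')[210:280,200:280],(800,700),interpolation=2)[:600];A[:200,:250]=0
C=cv2.resize(cv2.imread('pics/s6.png')[210:370,100:260],(260,260),interpolation=2);A[340:600,0:260]=C
cv2.imwrite('pics/c7.png',A)"
```

```text
clk 13.0833 p [0.5433 0.2647 0.07  ] yang 91.28 tilt 0.19 F [-0.31  0.11  1.  ] gap -0.001972091219701649 j [-0.69  0.47  0.25  1.64 -0.13  1.05  1.18]
tool units [ 0.006  0.082 -0.025]
turn units -0.024
```

View pics/c7.png

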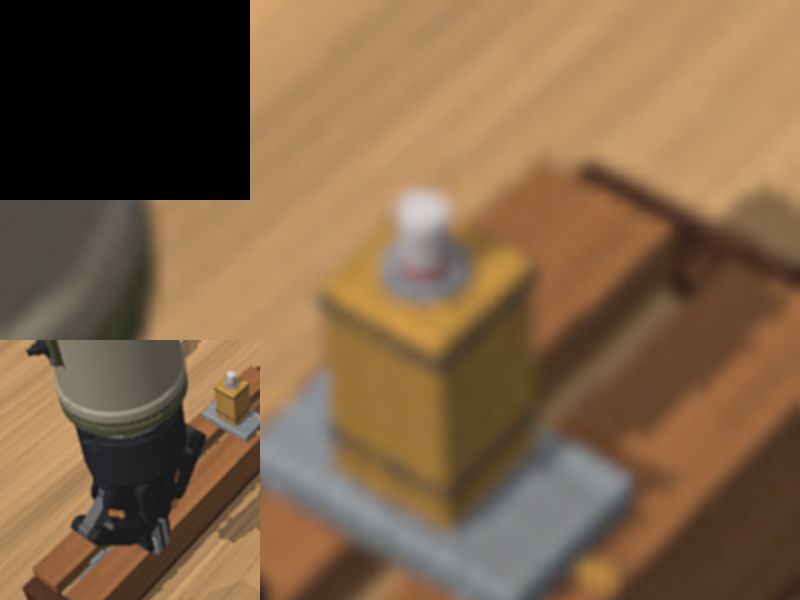

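The tail is white with only a thin red sliver, so the joint is at about 7–8 mm and the depth about 16 mm. That matches the contact heights, so the gate should be opened.

Call:
jog_arm --commands '[{"dx": -0.2,"dy": 0.08,"dz": 0,"turn": 0},{"dx": -0.2,"dy": 0,"dz": 0,"turn": 0},{"dx": -0.2,"dy": 0,"dz": 0,"turn": 0},{"dx": -0.15,"dy": 0,"dz": 0,"turn": 0},{"dx": -0.15,"dy": 0,"dz": 0,"turn": 0},{"dx": -0.1,"dy": 0,"dz": 0,"turn": 0},{"dx": -0.1,"dy": 0,"dz": 0,"turn": 0},{"dx": 0,"dy": 0,"dz": 0,"turn": 0}]'

```text
clock: 13.8
tool_pos: [0.5866, 0.2818, 0.0732]
orientation: [0.001, -0.017, 1.0, 0.006]
force: [-4.0, 20.8, 2.0]
finger_gap: 0.001
grip_force: 10.3
```

```bash
python3 -c "
from h import *
plan([.592,.268,.071],91.4)"
```

```text
clk 13.8 p [0.5866 0.2818 0.0732] yang 91.91 tilt 0.71 F [-4.04 20.82  2.05] gap 0.0012958222348784336 j [-0.66  0.55  0.24  1.5  -0.15  1.1   1.22]
tool units [-0.123 -0.35   0.05 ]
turn units 0.102
```

Call:
jog_arm --commands '[{"dx": 0,"dy": 0.2,"dz": 0,"turn": 0},{"dx": 0,"dy": 0.3,"dz": 0,"turn": 0},{"dx": 0,"dy": 0.2,"dz": -0.2,"turn": 0},{"dx": 0,"dy": 0,"dz": -0.6,"turn": 0},{"dx": 0.5,"dy": 0,"dz": -0.8,"turn": 0},{"dx": 0.8,"dy": 0,"dz": -0.5,"turn": 0},{"dx": 0.8,"dy": 0,"dz": 0,"turn": 0},{"dx": 0.8,"dy": 0,"dz": 0,"turn": 0}]'

```text
clock: 14.47
tool_pos: [0.4714, 0.2964, 0.1575]
orientation: [0.002, -0.011, 1.0, 0.001]
force: [0.1, 0.5, 0.8]
finger_gap: 0.006
grip_force: 0.0
```

```bash
python3 -c "
from h import *
plan(None);grab('top','t7');grab('side','s7')
# yellow brass mask on runway, far from gauge
d=np.load('pics/t7.npz')['img'];d0=np.load('pics/t0.npz')['img']
for n,i in(('t0',d0),('t7',d)):
    r=i[195:240,120:225].astype(int);h=cv2.cvtColor(i,cv2.COLOR_RGB2HSV)[195:240,120:225]
    m=(h[...,0]>=18)&(h[...,0]<=28)&(h[...,1]>150)&(h[...,2]>110)
    ys,xs=np.where(m);print(n,len(xs),[(int(c),int(ys[xs==c-120].min()+195),int(ys[xs==c-120].max()+195)) for c in sorted(set(xs+120))])
print(proj('t7',[[.605,.2723,.091],[.6102,.2202,.069]]))
"
```

```text
clk 14.4667 p [0.4714 0.2964 0.1575] yang 91.32 tilt 0.27 F [0.09 0.52 0.84] gap 0.006247515006083482 j [-0.82  0.28  0.24  1.68 -0.07  1.18  1.03]
t0 134 [(152, 217, 217), (153, 213, 217), (154, 213, 218), (155, 213, 218), (156, 213, 217), (157, 214, 216), (159, 215, 215), (160, 214, 215), (161, 213, 217), (162, 212, 217), (163, 212, 216), (164, 211, 215), (165, 210, 215), (166, 209, 214), (167, 209, 213), (168, 208, 213), (169, 207, 212), (170, 207, 212), (171, 206, 211), (172, 205, 210), (173, 204, 209), (174, 204, 209), (175, 202, 208), (176, 205, 207), (177, 205, 207), (178, 199, 206), (179, 206, 206), (180, 200, 206), (181, 200, 205)]
t7 141 [(148, 203, 206), (149, 202, 206), (150, 202, 207), (151, 202, 207), (152, 202, 206), (153, 203, 205), (156, 205, 205), (157, 205, 209), (158, 204, 208), (159, 204, 208), (160, 204, 208), (161, 204, 208), (162, 204, 207), (163, 203, 207), (164, 203, 207), (165, 203, 207), (166, 203, 207), (167, 203, 207), (168, 203, 207), (169, 203, 207), (170, 202, 206), (171, 202, 206), (172, 202, 206), (173, 202, 206), (174, 202, 206), (175, 201, 206), (176, 205, 206), (177, 205, 206), (178, 205, 206), (179, 206, 206), (180, 200, 206), (181, 200, 205), (182, 203, 203)]
[[150.49639331 202.35081682]
 [178.53400658 202.63465509]]
```

```bash
python3 -c "
from h import *
for f,p in(('t0',(154.7,215.6)),('t7',(150.5,204.5))):
    for pv in((.6102,.2202),(.610,.2205),(.6093,.2195)):
        k=ray(f,p,.091)[:2];v=k-pv;a=np.arctan2(v[1],v[0]);print(f,k.round(4),np.linalg.norm(v).round(4),'gate',(np.pi+np.radians(1.4)-a).round(3))
# bar direction via bottom edge, cols 158..174
import numpy as np
A=ray('t7',(158.5,206),.063);B=ray('t7',(174,204),.063);v=A-B;print('bar',(np.pi+np.radians(1.4)-np.arctan2(v[1],v[0])))
crop('t7',110,190,285,245,4.5,'c8')
"
```

```text
t0 [0.578  0.2619] 0.0527 gate 0.938
t0 [0.578  0.2619] 0.0524 gate 0.938
t0 [0.578  0.2619] 0.0527 gate 0.96
t7 [0.6006 0.272 ] 0.0527 gate 1.411
t7 [0.6006 0.272 ] 0.0523 gate 1.414
t7 [0.6006 0.272 ] 0.0532 gate 1.43
bar 1.4384230248340755
```

View pics/c8.png

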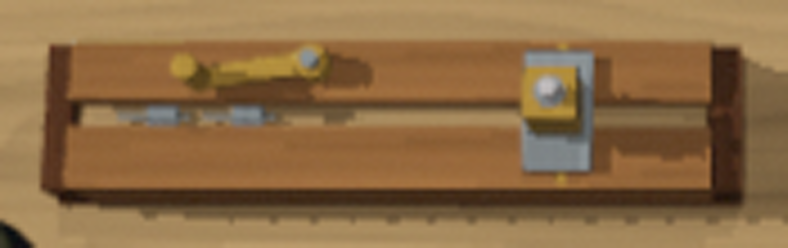

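The gate is at about 1.42 rad, past the threshold but not at the stop, and the gauge stands centred between the marks. I'll give it one more centred push.

```bash
python3 -c "
from h import *
plan([.565,.270,.073],91.4)"
```

```text
clk 14.5667 p [0.4666 0.2971 0.1557] yang 91.59 tilt 0.12 F [-0.72  0.03 -0.18] gap 0.00012518221028509546 j [-0.82  0.28  0.24  1.69 -0.07  1.18  1.03]
tool units [-2.444 -0.748  2.061]
turn units 0.038
```

Call:
jog_arm --commands '[{"dx": -0.8,"dy": -0.35,"dz": 0,"turn": 0},{"dx": -0.8,"dy": -0.4,"dz": 0.2,"turn": 0},{"dx": -0.3,"dy": 0,"dz": 0.7,"turn": 0},{"dx": 0,"dy": 0,"dz": 0.7,"turn": 0},{"dx": 0,"dy": 0,"dz": 0.46,"turn": 0},{"dx": 0,"dy": 0,"dz": 0,"turn": 0},{"dx": 0,"dy": 0,"dz": 0,"turn": 0}]'

```text
clock: 15.15
tool_pos: [0.5476, 0.2676, 0.0722]
orientation: [-0.001, -0.012, 1.0, -0.001]
force: [1.5, 0.8, 0.7]
finger_gap: -0.002
grip_force: 0.0
```

```bash
python3 -c "
from h import *
plan([.588,.270,.073],91.4)"
```

```text
clk 15.15 p [0.5476 0.2676 0.0722] yang 91.37 tilt 0.1 F [1.46 0.8  0.68] gap -0.002483406919282183 j [-0.7   0.48  0.26  1.62 -0.13  1.06  1.19]
tool units [-1.01   0.036 -0.022]
turn units -0.006
```

Call:
jog_arm --commands '[{"dx": -0.2,"dy": 0.04,"dz": 0,"turn": 0},{"dx": -0.2,"dy": 0,"dz": 0,"turn": 0},{"dx": -0.2,"dy": 0,"dz": 0,"turn": 0},{"dx": -0.1,"dy": 0,"dz": 0,"turn": 0},{"dx": -0.1,"dy": 0,"dz": 0,"turn": 0},{"dx": -0.1,"dy": 0,"dz": 0,"turn": 0},{"dx": -0.1,"dy": 0,"dz": 0,"turn": 0},{"dx": 0,"dy": 0,"dz": 0,"turn": 0}]'

```text
clock: 15.82
tool_pos: [0.5878, 0.2706, 0.0722]
orientation: [0.0, -0.012, 1.0, -0.0]
force: [0.2, -0.9, -0.3]
finger_gap: 0.002
grip_force: 0.0
```

Call:
jog_arm --commands '[{"dx": -0.05,"dy": 0,"dz": 0,"turn": 0},{"dx": -0.05,"dy": 0,"dz": 0,"turn": 0},{"dx": 0,"dy": 0,"dz": 0,"turn": 0}]'

```text
clock: 16.07
tool_pos: [0.5889, 0.271, 0.0718]
orientation: [-0.003, -0.013, 1.0, -0.0]
force: [-8.8, -1.3, 5.5]
finger_gap: -0.003
grip_force: 4.8
```

Call:
jog_arm --commands '[{"dx": -0.05,"dy": 0,"dz": 0,"turn": 0},{"dx": 0,"dy": 0,"dz": 0,"turn": 0},{"dx": 0,"dy": 0,"dz": 0,"turn": 0}]'

```text
clock: 16.32
tool_pos: [0.5891, 0.2711, 0.0717]
orientation: [-0.004, -0.013, 1.0, -0.001]
force: [-16.2, -3.4, 9.9]
finger_gap: -0.002
grip_force: 8.5
```

Firmly at the stop. I'll back straight off in −x, then lift.

Call:
jog_arm --commands '[{"dx": 0.2,"dy": 0,"dz": 0,"turn": 0},{"dx": 0.4,"dy": 0,"dz": 0,"turn": 0},{"dx": 0.6,"dy": 0,"dz": -0.2,"turn": 0},{"dx": 0.6,"dy": 0,"dz": -0.6,"turn": 0},{"dx": 0.6,"dy": 0,"dz": -0.8,"turn": 0},{"dx": 0.3,"dy": 0,"dz": -0.8,"turn": 0},{"dx": 0,"dy": 0,"dz": 0,"turn": 0},{"dx": 0,"dy": 0,"dz": 0,"turn": 0}]'

```text
clock: 16.98
tool_pos: [0.4859, 0.2693, 0.1711]
orientation: [0.002, -0.013, 1.0, 0.002]
force: [-0.1, 0.2, -0.5]
finger_gap: 0.001
grip_force: 0.0
```

```bash
python3 -c "
from h import *
plan(None);grab('top','t8')
i=np.load('pics/t8.npz')['img'];h=cv2.cvtColor(i,cv2.COLOR_RGB2HSV)
m=(h[...,0]>=18)&(h[...,0]<=28)&(h[...,1]>150)&(h[...,2]>110)
ys,xs=np.where(m[195:240,140:155]);p=(xs.mean()+140,ys.mean()+195);k=ray('t8',p,.091)[:2];v=k-(.610,.2205)
print(len(xs),p,k,np.linalg.norm(v),'gate',np.pi+np.radians(1.4)-np.arctan2(v[1],v[0]))
d=np.abs(i.astype(int)-np.load('pics/t0.npz')['img']).max(2)
for n,(x,y) in dict(dish=(264,137),fusee=(390,177),handle=(270,308),gauge_vs_t7=(232,215)).items():
    e=d if 'g' not in n else np.abs(i.astype(int)-np.load('pics/t7.npz')['img']).max(2)
    print(n,np.percentile(e[y-20:y+20,x-20:x+20],[50,95]))
"
```

```text
clk 16.9833 p [0.4859 0.2693 0.1711] yang 91.47 tilt 0.32 F [-0.1   0.2  -0.46] gap 0.0007484410911794877 j [-0.78  0.27  0.26  1.67 -0.08  1.21  1.1 ]
28 (np.float64(150.32142857142858), np.float64(202.25)) [0.60519931 0.27266739] 0.05238781874973944 gate 1.5034647656488902
dish [10. 11.]
fusee [ 9. 11.]
handle [ 9. 38.]
gauge_vs_t7 [2. 4.]
```

```bash
python3 -c "
from workcell import robot
print(robot.close_job())"
```

```text
the job is handed in; nothing more can be done
None
```

The gauge stands flat on the rims at the brass marks with its reading kept: the groove is about 16 mm deep, read by eye and from the contact heights. The gate is fully open at about 1.50 rad as measured in the top view, the other things show no sign of having moved, and the job is handed in (no verdict was shown).

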